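# Send the right sample jar down the rocker chute

### The job

Take the amber jar with the red cap from the rack and set it down on its side across the white rocker tray, in the open part between the tray's back wall and its open end, and let go and draw the hand away so that the jar's own weight tips the tray and it rolls into the yellow tub. Lower the jar onto the tray before letting go, do not push the tray down by hand, and leave the other two jars and the standing bottle where they are.

Things in the scene. Friction and masses are not known exactly. Their poses are not given: they have to be found in the camera images.
- amber_red_mid (a point): The jar to send: dark amber plastic, narrow paper label, RED flush cap; 40 mm in diameter and 70 mm long, lying on its side, about 150 g. Point: its centre, 46 mm above the bench; x axis along the jar, towards the cap. It lies in one of three places, end to end (about 95 mm apart), of a low white rack. Under the jar the rack is only 34 mm wide down to a foot plate 6 mm high, so fingers pass down both sides and close across the diameter.
- tray: White rocker tray, empty and level at first. Origin on its pivot axis, 115 mm above the bench; x along the tray to its open end and the tub, y along the pivot axis, z up. Floor's top at z = 4 mm, open end at x = 140 mm. Back wall 20 mm high at x = 11 to 15 mm; side walls 16 mm high, 112 mm apart. Dark steel counterweight at x = -55 mm.
- seat (a point): Point on the tray floor's top, at x = 85 mm, y = 0 of the tray, over which the jar's centre belongs (20 mm above it when lying there), its long axis along y, either way round. Axes as the tray's. A jar put anywhere between back wall and open end outweighs the counterweight: the tray tips 0.38 rad, open end down, the jar rolls off and the tray swings back.
- tub (a point): Centre of the inner floor of the yellow tub, 17 mm above the bench, on the same base plate as the tray, 225 mm from the pivot along the tray's x. Axes as the level tray's. Inside 157 mm in x and 124 mm in y; walls reach 52 mm above the bench on the tray's side, 80 mm at the sides, 100 mm at the far end.
- amber_blue_mid (a point): Centre of a jar to leave alone: amber with BLUE cap, 40 mm in diameter and 70 mm long, lying on its side in the same rack.
- white_red_mid (a point): Centre of a jar to leave alone: WHITE with red cap, 40 mm in diameter and 70 mm long, lying on its side in the same rack.
- reagent_mid (a point): Centre of a bottle to leave alone: amber, blue cap, standing upright beyond the work, 60 mm in diameter and 150 mm tall.
Mind the look-alikes: they are no part of the job. Leave any purple look-alike of the part that bears amber_red_mid alone.

How it is judged:
By the outcome, as a careful person would: the job done as asked, in the order asked, and still so for the second after the job is handed in, with the robot touching nothing.
It also fails if it takes over 38 s, if anything falls off the work surface, if the arm or the gripper's body presses on something with over 40 N, if the wrist force passes 120 N, or if a joint passes its speed limit or range.

### The arm

A 6-joint arm with a two-finger parallel gripper is mounted at the origin on the work surface. World frame = base frame: x ahead of the robot, y to its left, z up, the work surface at z = 0. Lengths are in mm, angles in rad, forces in N, time in s.
With the tool pointing down it reaches from about 425 to 950 mm from the base axis. Payload 14.7 kg.
Tool frame: the origin (TCP) lies at the very end of the fingers, on their centre line; the grasp point (between the pads) lies 19 mm behind it; y points along the fingers, z is the direction in which the jaws open and shut, and the axes are right-handed (so a half turn about y gives the same grasp; the last joint's range is limited). The gripper opens to 85 mm and grips with 20 to 120 N. Pads are 22 mm wide; open, the fingers measure 114 mm over their backs; the gripper's body (76 mm by 85 mm) begins 54 mm behind the grasp point. The pads swing forward as they close: fully open they stand 13 mm farther back than shut.
Start: joints at [-1.175, 0.48, 1.596, -0, 1.065, -0.047], TCP at [278.521, -587.298, 231.297] pointing down, gripper open.
Joint ranges: [-2.75, 2.75], [-0.82, 2.05], [0.23, 2.67], [-1.56, 4.7], [0.09, 2.69], [-2.92, 2.92]. Speed limits (rad/s): [1.89, 1.89, 2.39, 3.01, 3.01, 3.01].

### API

Orientations are given as a unit quaternion [x, y, z, w].
In Python, from bench import robot gives the robot as it stands. The module is installed in compiled form; this text tells all that it offers.
- The arm moves only by the tool apply_moves, never from a script. Its argument "plan" is a list of rows, each an object of numbers: "tx", "ty", "tz": the shift along the world's x, y, z in cm; "rx", "ry", "rz": the turn, a rotation vector about the world's x, y, z in rad. A call has 1 to 20 rows; each row shifts and turns the pose as measured when the row begins; what a row does not reach is not made up. A row lasts 1/10 s, in which the tool goes at most 50 mm and 8.59 degrees, less where a joint would pass 70% of its speed; a pose out of reach is approached as far as the arm can. A call is refused whole if a number of a shift passes 5 or a number of a turn 0.15, either way. A call with a gripper value outside its range is refused whole. "claw" is the closure, from -1 (fully open) to 1 (shut), set as the call begins (left out, the last holds). The fingers move at their own pace and stop on an object; "force" is the grip in N (left out, the last holds). Time passes only in rows, so rows that do not move let the fingers close. It gives the time, the measured TCP pose, the force and the opening at its end, in the units of the state.
- robot.state(): the state, without advancing time (a new reading comes with each control period).
- robot.snapshot(name): name is "scene" or "top" or "wrist"; returns the picture (480x640x3 uint8, red, green, blue); there is no depth.
- robot.camera_params(name): a dict with "fx", "fy", "cx", "cy" (pixels), "cam_to_world" (4x4, takes a point from camera to world coordinates). Camera axes: x right, y down, z forward; pixel columns grow to the right and rows downward; lengths in mm; the calibration is good to about 2 mm. A picture is of the moment at which its call begins: read the wrist's pose just before it. camera_params takes no time and is no camera call; for the wrist camera it gives the pose at the moment of the call.
- robot.finish_job(): hands the job in, once; it reports no verdict.
Trained networks look in the newest picture that a camera, given by its name, has taken for a name from the list of things; names that differ only in an ending like _2 or _b are one class to them, and where a whole thing is asked for, a point or a joint stands for the part that bears it (a point fixed in the world has none). Each returns a list of dicts, best first, with "confidence" (0 to 1); they miss things now and then, are a little off and sometimes report something else, mostly with a low value. They report only what shows in the picture. A call takes as long as a camera call. They do not tell look-alikes from the thing itself.
- robot.search_frame(label, camera): "extent" ([centre column, centre row, width, height] in pixels, round what is visible of it).
- robot.cut_out(label, camera): "pixels" (480x640 bool, what is visible of it) and "extent" ([centre column, centre row, width, height] in pixels, round what is visible of it).
- robot.spot_point(label, camera): "pixel" ([column, row] in pixels: a listed point, or the origin of a listed thing).
The state is a dict: "time": time; "joint_positions": joint angles; "joint_vel": joint speeds; "joint_efforts": joint torques, N m; "eef_pos": TCP position; "ee_rot": TCP orientation; "force": force on the tool from outside, world axes, zero at the start; "wrist_torque": the same for the moment, N m; "finger_gap": opening from 0.0 (shut) to 1.0 (fully open).
Only numpy, scipy, OpenCV 4.12 (cv2) and the standard library are available. Lean on these libraries where they do the work, as an engineer would, in place of code of your own. Each camera call takes 0.05 s, during which the arm holds its last target. There are 200 camera calls.

## Working session

There is one attempt and no reset: what is moved stays moved. The work goes in short steps, Python scripts to look and compute and a tool call to move; the robot and the scene stay as the last step left them, time stands still between calls to the robot, and variables do not carry over. Pictures are saved under pics/ and viewed, about 8 in all and at most 12, crops included, and the job is handed in when it is done.

Besides the shell and the picture viewer there is one more tool, called after "Emit:" as name(argument=value, ...) on one line, values as JSON. apply_moves: Moves the arm, as the interface text tells. Its arguments: {"type":"object","properties":{"plan":{"type":"array"},"claw":{"type":"number"},"force":{"type":"number"}},"required":["plan"]}

```bash
mkdir -p pics
cat > h.py <<'E'
import numpy as np, cv2
from bench import robot
def ray(cam,px,z):
    p=robot.camera_params(cam); T=np.array(p["cam_to_world"])
    d=T[:3,:3]@np.array([(px[0]-p["cx"])/p["fx"],(px[1]-p["cy"])/p["fy"],1]); o=T[:3,3]
    return o+d*(z-o[2])/d[2]
def save(cam,n): 
    im=robot.snapshot(cam); cv2.imwrite(f"pics/{n}.png",im[:,:,::-1]); return im
E
python3 - <<'E'
from h import *
np.set_printoptions(precision=1,suppress=True)
Z=dict(amber_red_mid=46,tray=115,seat=119,tub=17,amber_blue_mid=46,white_red_mid=46,reagent_mid=75)
for c in ("top","scene"):
    save(c,c+"0"); print(c,np.array(robot.camera_params(c)["cam_to_world"])[:3,3])
    for l,z in Z.items():
        for d in robot.spot_point(l,c)[:3]: print(c,l,round(d["confidence"],2),np.array(d["pixel"]),ray(c,d["pixel"],z))
a=cv2.imread("pics/top0.png");
print(robot.state())
E
```

```text
top [390.2  41.  966.7]
top amber_red_mid 0.92 [159.6 291.7] [516.6 374.   46. ]
top amber_red_mid 0.67 [243.8 235.2] [636.  198.5  46. ]
top amber_red_mid 0.65 [191.  228.7] [653.4 314.5  46. ]
top tray 0.93 [394.7 280.5] [ 518.5 -111.6  115. ]
top seat 0.69 [437.7 270.9] [ 534.9 -196.7  119. ]
top tub 0.95 [487.3 266.9] [ 558.7 -335.4   17. ]
top amber_blue_mid 0.62 [254.9 273.1] [551.7 173.1  46. ]
top white_red_mid 0.63 [261.6 322.3] [448.1 157.9  46. ]
top reagent_mid 0.69 [314.9 165.7] [783.   39.8  75. ]
top reagent_mid 0.24 [262.5 322.4] [446.  152.4  75. ]
scene [1239.6 -349.5  581.1]
scene amber_red_mid 0.97 [439.1 246.6] [684.2 294.2  46. ]
scene amber_red_mid 0.86 [391.6 249.3] [638.4 202.2  46. ]
scene amber_red_mid 0.8 [411.3 214.2] [546.2 338.2  46. ]
scene tray 0.8 [226.6 238.6] [ 520.6 -110.5  115. ]
scene seat 0.65 [182.5 257.5] [ 543.9 -202.5  119. ]
scene seat 0.56 [357.4 234. ] [644.5 105.3 119. ]
scene tub 0.68 [117.6 333.5] [ 557.5 -338.6   17. ]
scene tub 0.52 [359.5 233.2] [512.9 211.9  17. ]
scene amber_blue_mid 0.98 [356.1 232.6] [544.2 178.2  46. ]
scene white_red_mid 0.93 [325.4 214.4] [438.3 164.7  46. ]
scene reagent_mid 0.7 [376.9 301.9] [782.9  48.2  75. ]
{'time': 0.8, 'joint_positions': array([-1.2,  0.5,  1.6,  0. ,  1.1, -0. ]), 'joint_vel': array([ 0.,  0., -0.,  0., -0.,  0.]), 'joint_efforts': array([  0. , -95. , -43.1,   0. ,   0. ,  -0. ]), 'eef_pos': array([ 278.5, -587.3,  231.3]), 'ee_rot': array([ 0.2, -0.7,  0.7, -0.2]), 'force': array([-0.3,  0.5,  0.2]), 'wrist_torque': array([-0.,  0.,  0.]), 'finger_gap': 1.000549450310775}
```

View pics/top0.png

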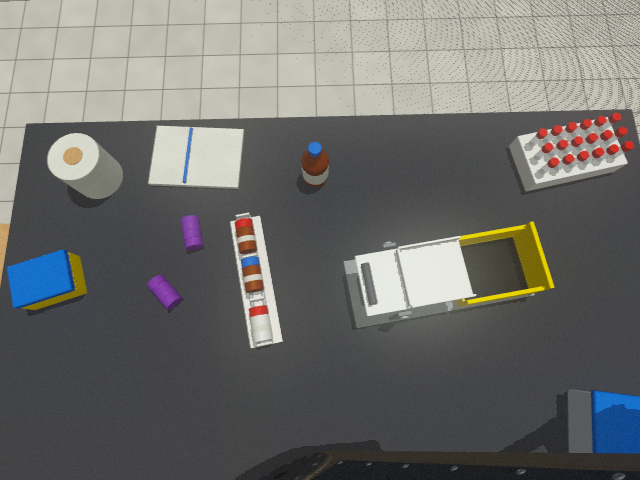

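View pics/scene0.png

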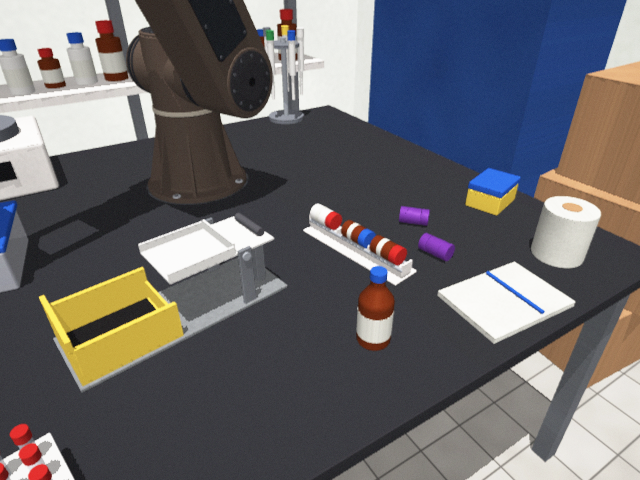

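The top view shows the red-capped amber jar at (245,235), at the far end of the rack. Blue is next to it at (253,273) and white at (261,322). The tray is at (395,280) and the tub at (487,267), and the purple look-alikes lie off to the left. The scene view agrees.

Run:
```python
from h import *
from scipy.spatial.transform import Rotation as R
s=robot.state(); M=R.from_quat(s["ee_rot"]).as_matrix(); print(M.round(3))
z=M[:,2]; print("jaw yaw",np.arctan2(z[1],z[0]),"want",np.pi/2+.2, "or",-np.pi/2+.2)
T=np.array(robot.camera_params("wrist")["cam_to_world"]); print((M.T@(T[:3,3]-s["eef_pos"])).round(1))
```

```text
[[-0.904  0.     0.428]
 [-0.428 -0.    -0.904]
 [-0.    -1.     0.   ]]
jaw yaw -1.128058783187712 want 1.7707963267948965 or -1.3707963267948966
[-8.240e+01 -1.433e+02 -1.000e-01]
```

Emit:
apply_moves(plan=[{"tx":1.8,"ty":4,"rz":-0.0122},{"tx":1.8,"ty":4,"rz":-0.0122},{"tx":1.8,"ty":4,"rz":-0.0122},{"tx":1.8,"ty":4,"rz":-0.0122},{"tx":1.8,"ty":4,"rz":-0.0122},{"tx":1.8,"ty":4,"rz":-0.0122},{"tx":1.8,"ty":4,"rz":-0.0122},{"tx":1.8,"ty":4,"rz":-0.0122},{"tx":1.8,"ty":4,"rz":-0.0122},{"tx":1.8,"ty":4,"rz":-0.0122},{"tx":1.8,"ty":4,"rz":-0.0122},{"tx":1.8,"ty":4,"rz":-0.0122},{"tx":1.8,"ty":4,"rz":-0.0122},{"tx":1.8,"ty":4,"rz":-0.0122},{"tx":1.8,"ty":4,"rz":-0.0122},{"tx":1.8,"ty":4,"rz":-0.0122},{"tx":1.8,"ty":4,"rz":-0.0122},{"tx":1.8,"ty":4,"rz":-0.0122},{"tx":1.8,"ty":4,"rz":-0.0122},{"tx":1.8,"ty":4,"rz":-0.0122}], claw=-1, force=40)

```text
invalid input at $.plan[0]: expected keys tx, ty, tz, rx, ry, rz
```

Emit:
apply_moves(plan=[{"tx":1.8,"ty":4,"tz":0,"rx":0,"ry":0,"rz":-0.0122},{"tx":1.8,"ty":4,"tz":0,"rx":0,"ry":0,"rz":-0.0122},{"tx":1.8,"ty":4,"tz":0,"rx":0,"ry":0,"rz":-0.0122},{"tx":1.8,"ty":4,"tz":0,"rx":0,"ry":0,"rz":-0.0122},{"tx":1.8,"ty":4,"tz":0,"rx":0,"ry":0,"rz":-0.0122},{"tx":1.8,"ty":4,"tz":0,"rx":0,"ry":0,"rz":-0.0122},{"tx":1.8,"ty":4,"tz":0,"rx":0,"ry":0,"rz":-0.0122},{"tx":1.8,"ty":4,"tz":0,"rx":0,"ry":0,"rz":-0.0122},{"tx":1.8,"ty":4,"tz":0,"rx":0,"ry":0,"rz":-0.0122},{"tx":1.8,"ty":4,"tz":0,"rx":0,"ry":0,"rz":-0.0122},{"tx":1.8,"ty":4,"tz":0,"rx":0,"ry":0,"rz":-0.0122},{"tx":1.8,"ty":4,"tz":0,"rx":0,"ry":0,"rz":-0.0122},{"tx":1.8,"ty":4,"tz":0,"rx":0,"ry":0,"rz":-0.0122},{"tx":1.8,"ty":4,"tz":0,"rx":0,"ry":0,"rz":-0.0122},{"tx":1.8,"ty":4,"tz":0,"rx":0,"ry":0,"rz":-0.0122},{"tx":1.8,"ty":4,"tz":0,"rx":0,"ry":0,"rz":-0.0122},{"tx":1.8,"ty":4,"tz":0,"rx":0,"ry":0,"rz":-0.0122},{"tx":1.8,"ty":4,"tz":0,"rx":0,"ry":0,"rz":-0.0122},{"tx":1.8,"ty":4,"tz":0,"rx":0,"ry":0,"rz":-0.0122},{"tx":1.8,"ty":4,"tz":0,"rx":0,"ry":0,"rz":-0.0122}], claw=-1, force=40)

```text
time: 2.8
eef_pos: [646.1, 241.4, 234.0]
ee_rot: [0.062, -0.702, 0.706, -0.066]
force: [0.8, 0.0, -0.3]
finger_gap: 1.005
```

```bash
cat > look.py <<'E'
from h import *
from scipy.spatial.transform import Rotation as R
import sys
np.set_printoptions(precision=1,suppress=True)
im=save("wrist",sys.argv[1])
for l in ("amber_red_mid","amber_blue_mid","white_red_mid"):
    for d in robot.spot_point(l,"wrist")[:3]: print(l,round(d["confidence"],2),np.array(d["pixel"]),ray("wrist",d["pixel"],46))
for d in robot.cut_out("amber_red_mid","wrist")[:3]:
    v,u=np.nonzero(d["pixels"]); c=cv2.minAreaRect(np.c_[u,v].astype(np.float32))
    b=[ray("wrist",p,46)[:2] for p in cv2.boxPoints(c)]; print(d["confidence"],np.array(d["extent"]),np.array(b).ravel())
s=robot.state(); M=R.from_quat(s["ee_rot"]).as_matrix(); print(s["time"],s["eef_pos"],M[:,1],"jaw %.3f"%np.arctan2(M[1,2],M[0,2]))
E
python3 look.py w1
```

```text
amber_red_mid 0.85 [359.3 228.2] [639.9 196.3  46. ]
amber_red_mid 0.84 [179.8 293.8] [533.8 368.2  46. ]
amber_red_mid 0.62 [238.7 185.9] [660.  320.1  46. ]
amber_blue_mid 0.57 [352.  307.3] [550.  181.3  46. ]
white_red_mid 0.64 [348.1 385.9] [446.3 161.4  46. ]
0.94 [178.7 290.1  63.4  59. ] [543.  401.2 576.2 371.8 528.2 327.7 492.2 357.5]
0.72 [237.  188.7  45.8  75.4] [685.6 340.3 696.3 302.6 625.9 286.2 614.3 326.6]
0.67 [360.6 232.3  38.6  77.2] [589.  204.5 668.3 218.8 674.3 179.6 595.4 162.4]
3.05 [645.2 239.3 233.6] [ 0. -0. -1.] jaw -1.388
```

View pics/w1.png

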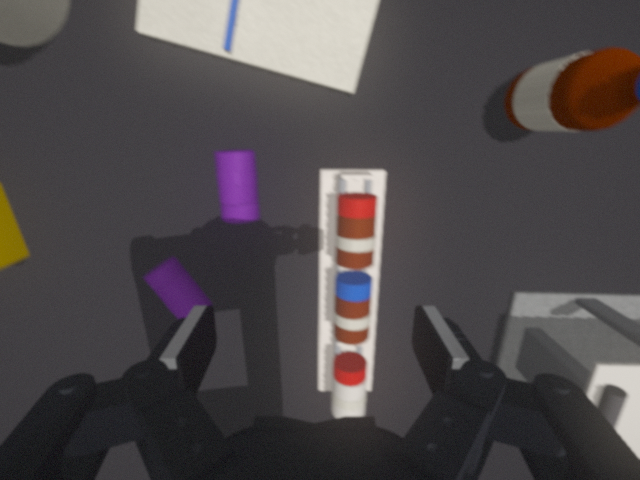

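Emit:
apply_moves(plan=[{"tx":-0.2,"ty":-1.4,"tz":-2.5,"rx":0,"ry":0,"rz":-0.004},{"tx":-0.2,"ty":-1.4,"tz":-2.5,"rx":0,"ry":0,"rz":0},{"tx":-0.3,"ty":-1.3,"tz":-2.5,"rx":0,"ry":0,"rz":0},{"tx":0,"ty":0,"tz":-2.5,"rx":0,"ry":0,"rz":0},{"tx":0,"ty":0,"tz":0,"rx":0,"ry":0,"rz":0}])

```text
time: 3.55
eef_pos: [636.3, 190.4, 133.3]
ee_rot: [0.059, -0.702, 0.707, -0.064]
force: [-0.6, -0.7, -0.1]
finger_gap: 1.002
```

```bash
python3 look.py w2
```

```text
amber_red_mid 0.91 [306.3 247.1] [636.3 196.4  46. ]
amber_red_mid 0.82 [ 79.1 331.4] [537.2 359.4  46. ]
amber_red_mid 0.6 [142.8 183.8] [662.1 313.3  46. ]
amber_blue_mid 0.94 [307.4 350.6] [550.4 181.5  46. ]
0.93 [307.1 246.7  57.3 110.7] [672.1 223.5 679.1 184.  595.7 167.6 588.1 211.3]
0.86 [ 75.5 332.   99.2  92.6] [545.4 403.7 585.8 371.3 536.1 321.7 490.6 354.3]
0.71 [140.5 187.2  78.  103. ] [688.9 341.7 702.2 302.2 632.1 287.1 617.  330.3]
3.8 [639.6 192.8 137.7] [ 0. -0. -1.] jaw -1.396
```

View pics/w2.png

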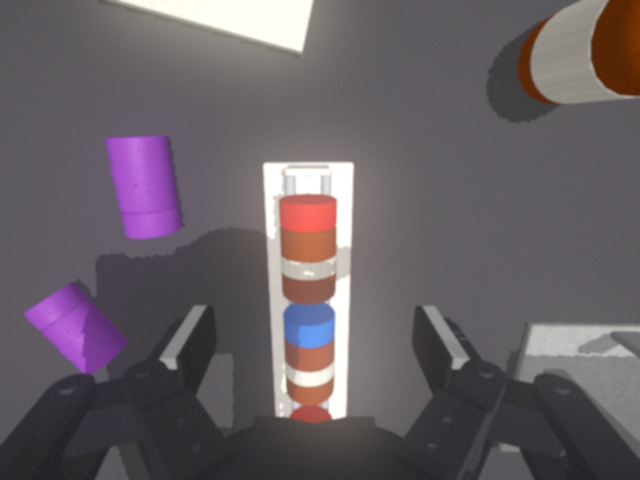

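The jar sits between the fingers at (307,247) px and the measurements agree at about (636,196.5). I'll descend and grip.

Emit:
apply_moves(plan=[{"tx":-0.3,"ty":0.4,"tz":-2.5,"rx":0,"ry":0,"rz":0},{"tx":0,"ty":0,"tz":-2.5,"rx":0,"ry":0,"rz":0},{"tx":0,"ty":0,"tz":-2.5,"rx":0,"ry":0,"rz":0},{"tx":0,"ty":0,"tz":-2.2,"rx":0,"ry":0,"rz":0},{"tx":0,"ty":0,"tz":0,"rx":0,"ry":0,"rz":0},{"tx":0,"ty":0,"tz":0,"rx":0,"ry":0,"rz":0}])

```text
time: 4.4
eef_pos: [642.1, 199.9, 47.1]
ee_rot: [0.052, -0.703, 0.705, -0.073]
force: [0.5, -0.4, 0.0]
finger_gap: 1.002
```

```bash
cat > st.py <<'E'
from h import *
from scipy.spatial.transform import Rotation as R
s=robot.state(); M=R.from_quat(s["ee_rot"]).as_matrix(); print(s["time"],s["eef_pos"].round(1),M[:,1].round(3),"jaw %.3f"%np.arctan2(M[1,2],M[0,2]),s["force"].round(1),s["finger_gap"])
E
python3 st.py; python3 st.py
```

```text
4.4 [642.1 199.9  47.1] [ 0.029 -0.001 -1.   ] jaw -1.394 [ 0.5 -0.4  0. ] 1.0017618100743702
4.4 [642.1 199.9  47.1] [ 0.029 -0.001 -1.   ] jaw -1.394 [ 0.5 -0.4  0. ] 1.0017618100743702
```

Emit:
apply_moves(plan=[{"tx":-0.4,"ty":-0.3,"tz":-1.5,"rx":0,"ry":0.02,"rz":0},{"tx":0,"ty":0,"tz":0,"rx":0,"ry":0,"rz":0},{"tx":0,"ty":0,"tz":0,"rx":0,"ry":0,"rz":0}])

```text
time: 4.7
eef_pos: [639.8, 197.3, 34.6]
ee_rot: [0.059, -0.704, 0.705, -0.067]
force: [-0.2, 0.2, 0.1]
finger_gap: 0.996
```

```bash
python3 st.py
```

```text
4.7 [639.8 197.3  34.6] [ 0.012  0.    -1.   ] jaw -1.393 [-0.2  0.2  0.1] 0.9959413986715409
```

Emit:
apply_moves(plan=[{"tx":-0.3,"ty":-0.1,"tz":-0.4,"rx":0,"ry":0.01,"rz":0},{"tx":0,"ty":0,"tz":0,"rx":0,"ry":0,"rz":0},{"tx":0,"ty":0,"tz":0,"rx":0,"ry":0,"rz":0},{"tx":0,"ty":0,"tz":0,"rx":0,"ry":0,"rz":0},{"tx":0,"ty":0,"tz":0,"rx":0,"ry":0,"rz":0},{"tx":0,"ty":0,"tz":0,"rx":0,"ry":0,"rz":0},{"tx":0,"ty":0,"tz":0,"rx":0,"ry":0,"rz":0},{"tx":0,"ty":0,"tz":0,"rx":0,"ry":0,"rz":0},{"tx":0,"ty":0,"tz":0,"rx":0,"ry":0,"rz":0},{"tx":0,"ty":0,"tz":0,"rx":0,"ry":0,"rz":0}], claw=1)

```text
time: 5.7
eef_pos: [637.5, 194.3, 32.2]
ee_rot: [0.062, -0.704, 0.705, -0.064]
force: [1.0, -2.0, -0.9]
finger_gap: 0.451
```

Emit:
apply_moves(plan=[{"tx":0,"ty":0,"tz":2,"rx":0,"ry":0,"rz":0},{"tx":0,"ty":0,"tz":4,"rx":0,"ry":0,"rz":0},{"tx":0,"ty":0,"tz":4,"rx":0,"ry":0,"rz":0},{"tx":0,"ty":0,"tz":4,"rx":0,"ry":0,"rz":0},{"tx":0,"ty":0,"tz":4,"rx":0,"ry":0,"rz":0},{"tx":0,"ty":0,"tz":2,"rx":0,"ry":0,"rz":0},{"tx":0,"ty":0,"tz":0,"rx":0,"ry":0,"rz":0}])

```text
time: 6.4
eef_pos: [634.3, 194.3, 237.9]
ee_rot: [0.064, -0.704, 0.705, -0.063]
force: [0.1, 0.6, -1.8]
finger_gap: 0.456
```

```bash
python3 look.py w3
python3 - <<'E'
from h import *
np.set_printoptions(precision=1,suppress=True)
robot.snapshot("top")
for l,z in dict(tray=115,seat=119,tub=17).items():
    print(l,[(round(d["confidence"],2),ray("top",d["pixel"],z)) for d in robot.spot_point(l,"top")[:1]])
E
```

```text
amber_red_mid 0.97 [318.3 327.8] [501.1 165.2  46. ]
amber_red_mid 0.69 [143.  272.4] [534.8 359.   46. ]
amber_red_mid 0.67 [197. 164.] [657.4 311.   46. ]
0.94 [140.9 273.   66.1  67.4] [541.8 396.6 574.2 367.2 523.3 321.3 487.8 351.3]
0.77 [314.4 329.8  96.4 182.5] [593.3 238.  611.1 139.4 376.7  85.6 355.  206.5]
0.68 [194.6 166.2  50.8  77.9] [681.3 336.  693.6 298.8 626.7 282.4 613.1 322.2]
6.65 [632.1 193.6 232.8] [-0. -0. -1.] jaw -1.392
tray [(0.93, array([ 515.9, -111.5,  115. ]))]
seat [(0.79, array([ 535.2, -192.5,  119. ]))]
tub [(0.73, array([ 564.6, -342.1,   17. ]))]
```

View pics/w3.png

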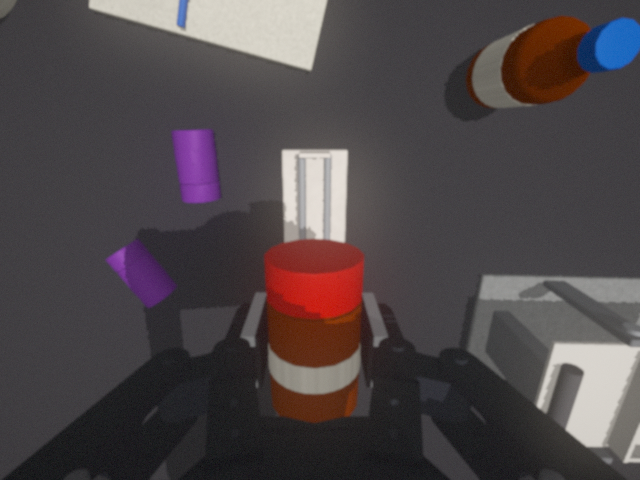

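Emit:
apply_moves(plan=[{"tx":-0.5,"ty":-2,"tz":0,"rx":0,"ry":0,"rz":0},{"tx":-1,"ty":-4,"tz":0,"rx":0,"ry":0,"rz":0},{"tx":-1,"ty":-4,"tz":0,"rx":0,"ry":0,"rz":0},{"tx":-1,"ty":-4,"tz":0,"rx":0,"ry":0,"rz":0},{"tx":-1,"ty":-4,"tz":0,"rx":0,"ry":0,"rz":0},{"tx":-1,"ty":-4,"tz":0,"rx":0,"ry":0,"rz":0},{"tx":-1,"ty":-4,"tz":0,"rx":0,"ry":0,"rz":0},{"tx":-1,"ty":-4,"tz":0,"rx":0,"ry":0,"rz":0},{"tx":-1,"ty":-4,"tz":0,"rx":0,"ry":0,"rz":0},{"tx":-0.7,"ty":-3,"tz":0,"rx":0,"ry":0,"rz":0},{"tx":-0.4,"ty":-2,"tz":0,"rx":0,"ry":0,"rz":0},{"tx":0,"ty":0,"tz":0,"rx":0,"ry":0,"rz":0},{"tx":0,"ty":0,"tz":0,"rx":0,"ry":0,"rz":0}])

```text
time: 8.15
eef_pos: [524.0, -216.0, 229.5]
ee_rot: [0.067, -0.703, 0.705, -0.058]
force: [-0.1, 0.8, -0.9]
finger_gap: 0.452
```

```bash
cat > look2.py <<'E'
from h import *
import sys
from scipy.spatial.transform import Rotation as R
np.set_printoptions(precision=1,suppress=True)
for c in ("wrist","top","scene"):
    save(c,sys.argv[1]+c)
    for l,z in dict(tray=115,seat=119,tub=17).items():
        for d in robot.spot_point(l,c)[:1]: print(c,l,round(d["confidence"],2),ray(c,d["pixel"],z))
    for d in robot.spot_point("amber_red_mid",c)[:3]: print(c,np.array(d["pixel"]),ray(c,d["pixel"],robot.state()["eef_pos"][2]+16))
s=robot.state(); M=R.from_quat(s["ee_rot"]).as_matrix(); print(s["time"],s["eef_pos"].round(1),M[:,1].round(3),"jaw %.3f"%np.arctan2(M[1,2],M[0,2]),s["force"].round(1),s["finger_gap"])
E
python3 look2.py a
```

```text
wrist tray 0.61 [ 521.4 -112.2  115. ]
wrist seat 0.96 [ 536.  -198.2  119. ]
wrist tub 0.96 [ 559.5 -336.5   17. ]
wrist [317.4 328. ] [ 524.8 -215.8  245.8]
top tray 0.58 [ 521.5 -116.8  115. ]
top seat 0.92 [ 529.8 -203.1  119. ]
top tub 0.88 [ 555.1 -335.    17. ]
top [161.  290.3] [491.5 299.6 245.8]
top [468.1 264.1] [ 523.6 -213.1  245.8]
scene tray 0.84 [ 518.2 -120.4  115. ]
scene seat 0.66 [ 539.2 -203.   119. ]
scene tub 0.61 [ 563.  -332.2   17. ]
scene [160.5 187.6] [ 516.6 -209.2  245.8]
scene [413.5 215.5] [809.8  81.6 245.8]
8.9 [ 524.7 -215.4  229.8] [-0. -0. -1.] jaw -1.391 [-1.3 -0.4 -0.9] 0.45221200529942673
```

View pics/awrist.png

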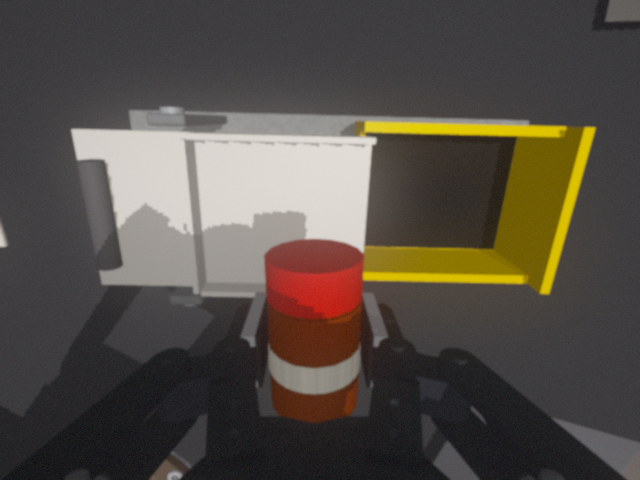

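Emit:
apply_moves(plan=[{"tx":0.4,"ty":0.8,"tz":-2,"rx":0,"ry":0,"rz":-0.014},{"tx":0.3,"ty":0.6,"tz":-2,"rx":0,"ry":0,"rz":0},{"tx":0.3,"ty":0.4,"tz":-2,"rx":0,"ry":0,"rz":0},{"tx":0,"ty":0,"tz":-2,"rx":0,"ry":0,"rz":0},{"tx":0,"ty":0,"tz":-0.8,"rx":0,"ry":0,"rz":0},{"tx":0,"ty":0,"tz":0,"rx":0,"ry":0,"rz":0},{"tx":0,"ty":0,"tz":0,"rx":0,"ry":0,"rz":0}])

```text
time: 9.6
eef_pos: [536.1, -197.5, 140.5]
ee_rot: [0.062, -0.703, 0.707, -0.055]
force: [-0.5, 0.4, -1.9]
finger_gap: 0.454
```

```bash
python3 look2.py b; python3 -c "
import cv2
a=cv2.imread('pics/bscene.png')[170:330,80:290];b=cv2.imread('pics/bwrist.png')
cv2.imwrite('pics/bb.png',cv2.hconcat([cv2.resize(a,(480,366)),cv2.resize(b,(320,366))]))"
```

```text
wrist tray 0.58 [ 520.3 -115.3  115. ]
wrist tub 0.79 [ 556.6 -338.    17. ]
wrist [314.4 325.2] [ 537.2 -197.2  156.8]
top tray 0.62 [ 518.9 -110.9  115. ]
top seat 0.9 [ 527.7 -196.2  119. ]
top [442.8 266.7] [ 536.3 -196.5  156.3]
top [191.8 232. ] [615.3 279.9 156.3]
scene tray 0.56 [ 519.9 -114.3  115. ]
scene seat 0.56 [ 530.  -199.8  119. ]
scene tub 0.76 [ 554.7 -335.7   17. ]
scene [410.5 216.1] [693.6 190.6 156.1]
scene [183.3 236.4] [ 537.1 -192.6  156.1]
scene [434.7 245.4] [791.7 158.1 156.1]
10.35 [ 535.9 -197.3  140.1] [-0. -0. -1.] jaw -1.406 [ 0.1 -0.3 -0.4] 0.4533374598074888
```

View pics/bb.png

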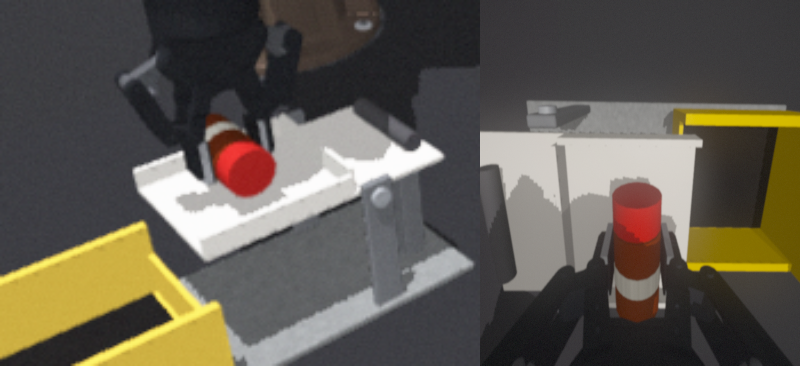

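Emit:
apply_moves(plan=[{"tx":0,"ty":0,"tz":-1,"rx":0,"ry":0,"rz":0},{"tx":0,"ty":0,"tz":-0.4,"rx":0,"ry":0,"rz":0},{"tx":0,"ty":0,"tz":0,"rx":0,"ry":0,"rz":0},{"tx":0,"ty":0,"tz":0,"rx":0,"ry":0,"rz":0}])

```text
time: 10.75
eef_pos: [535.6, -197.3, 124.3]
ee_rot: [0.062, -0.703, 0.706, -0.055]
force: [0.1, 0.6, -1.7]
finger_gap: 0.452
```

```bash
cat > tilt.py <<'E'
from h import *
import sys
g=lambda a:cv2.cvtColor(a,cv2.COLOR_BGR2GRAY).astype(np.float32)
r=g(cv2.imread("pics/bscene.png")); save("scene",sys.argv[1]); c=g(cv2.imread(f"pics/{sys.argv[1]}.png"))
for n,(x0,x1,y0,y1) in dict(open_end=(140,200,260,295),base=(190,270,290,320)).items():
    m=cv2.matchTemplate(cv2.resize(c[y0-10:y1+10,x0-10:x1+10],None,fx=4,fy=4,interpolation=2),cv2.resize(r[y0:y1,x0:x1],None,fx=4,fy=4,interpolation=2),cv2.TM_CCOEFF_NORMED)
    _,v,_,l=cv2.minMaxLoc(m); print(n,"shift px",l[0]/4-10,l[1]/4-10,round(v,3))
E
python3 tilt.py c1; python3 st.py
```

```text
open_end shift px 0.25 0.75 0.975
base shift px 0.0 0.0 0.998
10.8 [ 535.7 -197.2  124.4] [-0.01  -0.006 -1.   ] jaw -1.406 [ 0.   0.6 -1.8] 0.4517882330839593
```

```bash
python3 -c "
import cv2
c=lambda n:cv2.resize(cv2.imread(f'pics/{n}.png')[210:300,130:230],(400,360),interpolation=cv2.INTER_CUBIC)
cv2.imwrite('pics/cc.png',cv2.hconcat([c('bscene'),c('c1')]))"
```

```text
(no output)
```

View pics/cc.png

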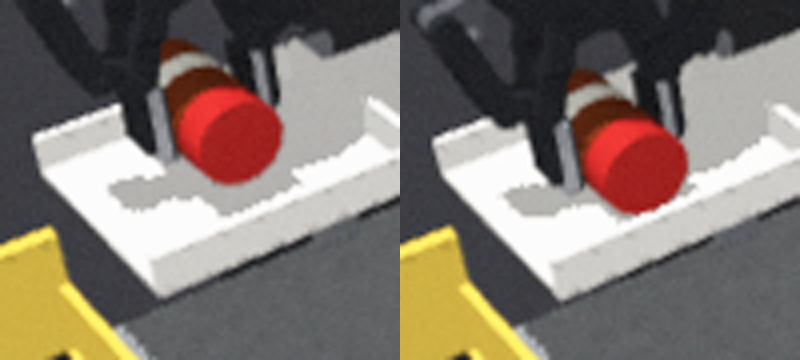

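The jar is touching: the open end has moved about 1 mm. Letting go, then drawing the hand up.

Emit:
apply_moves(plan=[{"tx":0,"ty":0,"tz":0,"rx":0,"ry":0,"rz":0},{"tx":0,"ty":0,"tz":0,"rx":0,"ry":0,"rz":0},{"tx":0,"ty":0,"tz":0,"rx":0,"ry":0,"rz":0},{"tx":0,"ty":0,"tz":0,"rx":0,"ry":0,"rz":0},{"tx":0,"ty":0,"tz":1,"rx":0,"ry":0,"rz":0},{"tx":0,"ty":0,"tz":3,"rx":0,"ry":0,"rz":0},{"tx":0,"ty":0,"tz":4,"rx":0,"ry":0,"rz":0},{"tx":0,"ty":0,"tz":4,"rx":0,"ry":0,"rz":0},{"tx":0,"ty":0,"tz":4,"rx":0,"ry":0,"rz":0},{"tx":0,"ty":0,"tz":0,"rx":0,"ry":0,"rz":0},{"tx":0,"ty":0,"tz":0,"rx":0,"ry":0,"rz":0}], claw=-1)

```text
time: 11.9
eef_pos: [534.7, -196.8, 295.4]
ee_rot: [0.061, -0.703, 0.707, -0.055]
force: [0.5, 0.7, -0.7]
finger_gap: 1.002
```

```bash
python3 tilt.py d1; python3 st.py
```

```text
open_end shift px 1.5 4.5 0.902
base shift px 0.0 0.25 0.993
11.95 [ 534.9 -196.9  295.5] [-0.007 -0.007 -1.   ] jaw -1.406 [ 1.2 -0.1  0.6] 0.9988785280857096
```

View pics/d1.png

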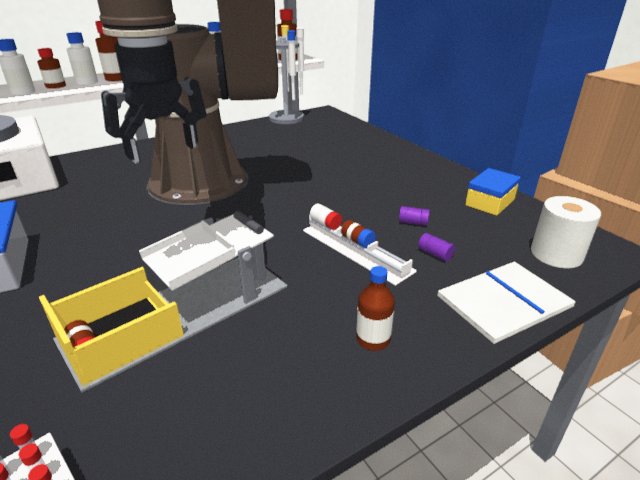

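The jar is in the tub at (78,335), and the tray is swinging back. I'll let it settle, check once more, then hand in.

Emit:
apply_moves(plan=[{"tx":0,"ty":0,"tz":0,"rx":0,"ry":0,"rz":0},{"tx":0,"ty":0,"tz":0,"rx":0,"ry":0,"rz":0},{"tx":0,"ty":0,"tz":0,"rx":0,"ry":0,"rz":0},{"tx":0,"ty":0,"tz":0,"rx":0,"ry":0,"rz":0},{"tx":0,"ty":0,"tz":0,"rx":0,"ry":0,"rz":0},{"tx":0,"ty":0,"tz":0,"rx":0,"ry":0,"rz":0},{"tx":0,"ty":0,"tz":0,"rx":0,"ry":0,"rz":0},{"tx":0,"ty":0,"tz":0,"rx":0,"ry":0,"rz":0},{"tx":0,"ty":0,"tz":0,"rx":0,"ry":0,"rz":0},{"tx":0,"ty":0,"tz":0,"rx":0,"ry":0,"rz":0}])

```text
time: 12.95
eef_pos: [533.2, -196.2, 291.5]
ee_rot: [0.063, -0.704, 0.706, -0.053]
force: [-0.0, 0.1, -0.4]
finger_gap: 1.001
```

```bash
python3 tilt.py e1
python3 - <<'E'
from h import *
np.set_printoptions(precision=1,suppress=True)
for l,z in dict(amber_red_mid=37,amber_blue_mid=46,white_red_mid=46,reagent_mid=75).items():
    for d in robot.spot_point(l,"scene")[:3]: print(l,round(d["confidence"],2),np.array(d["pixel"]),ray("scene",d["pixel"],z))
print(cv2.absdiff(cv2.imread("pics/d1.png")[300:360,50:110],cv2.imread("pics/e1.png")[300:360,50:110]).mean())
E
```

```text
open_end shift px 0.0 0.0 0.986
base shift px 0.0 0.0 0.998
amber_red_mid 0.73 [414.8 216.4] [547.2 349.7  37. ]
amber_red_mid 0.66 [ 83.4 339.9] [ 567.2 -389.7   37. ]
amber_red_mid 0.61 [436.2 247.9] [675.2 296.1  37. ]
amber_blue_mid 0.91 [357.4 234.3] [551.5 176.4  46. ]
white_red_mid 0.97 [327.  214.6] [441.1 167.4  46. ]
reagent_mid 0.58 [376.9 304.8] [788.9  43.5  75. ]
1.7843518518518517
```

View pics/e1.png

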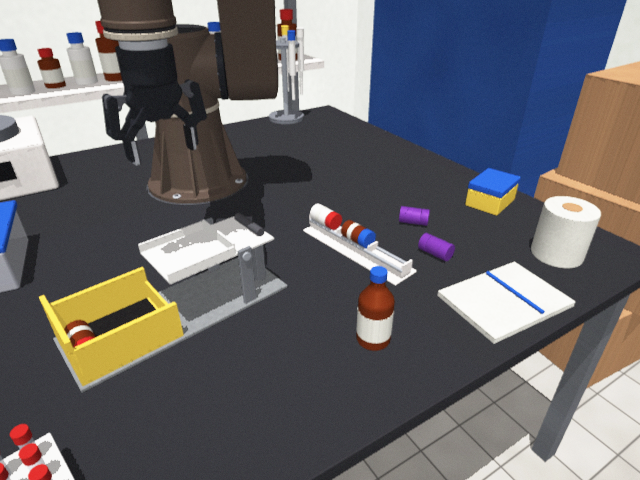

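The tray is level again, the jar is at rest in the tub at (80,337), and the other things haven't moved. Handing in.

```bash
python3 -c "
from bench import robot
print(robot.finish_job())"
```

```text
the job is handed in; nothing more can be done
None
```

The red-capped amber jar is in the yellow tub, and I handed the job in at about 13 s of the 38 s allowed. I gripped it across its diameter, lowered it onto the tray over the seat, let go and drew the hand straight up. Its own weight then tipped the tray and it rolled off.

**Last checks:**
- **Jar:** it lies in the tub at about (567, −390) mm and was at rest.
- **Tray:** it is back level, with no shift measured in the picture.
- **Other objects:** the blue-capped and white jars and the bottle are where they were, within measuring error. The purple look-alikes look unmoved in the picture.
- **Hand:** it is clear of everything at about 290 mm, with about zero force.

**Disagreements:**
- **Tray touch:** just before I let go, the tray's open end had already moved about 1 mm, which I took as the jar touching down, so the held jar pressed it very slightly.
- **Detector:** it also reported the purple jars as the target, so I told them apart by the picture.

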